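# Shut the offcut bin's sliding hatch and hook out its tray

### The arm

A 6-joint arm with a two-finger parallel gripper is mounted at the origin on the work surface. World frame = base frame: x ahead of the robot, y to its left, z up, the work surface at z = 0. Lengths are in m, angles in rad, forces in N, time in s.
With the tool pointing down it reaches from about 0.375 to 0.9 m from the base axis. Payload 3.1 kg.
Tool frame: the origin (TCP) lies between the finger pads; the fingertips stand 22 mm ahead of it and the grasp point (between the pads) lies 3 mm ahead of it; z points along the fingers, y is the direction in which the jaws open and shut (so a half turn about z gives the same grasp; the last joint's range is limited). The gripper opens to 87 mm and grips with 3 to 60 N. Pads are 19 mm wide; open, the fingers measure 117 mm over their backs; the gripper's body (75 mm by 190 mm) begins 51 mm behind the grasp point.
Start: joints at [-1.377, 0.527, 1.433, -0, 1.181, -0.178], TCP at [0.228, -0.582, 0.245] pointing down, gripper open.
Joint ranges: [-3.08, 3.08], [-0.75, 2.2], [0.22, 2.44], [-1.43, 4.57], [0, 2.65], [-2.85, 2.85]. Speed limits (rad/s): [2.79, 2.79, 3.14, 3.14, 3.14, 3.14].

### API

Orientations are given as a unit quaternion [x, y, z, w].
In Python, from rig import get_obs, camera, get_calibration, hand_in, search_frame gives the robot as it stands.
- The arm moves only by the shell command python3 -m jog 'ROWS' [FORCE]. ROWS is JSON, a list of rows, each an object with "grip": the closure in counts, from 0 (fully open) to 255 (shut); "travel": the shift along the world's x, y, z in cm, a list of three; "twist": the turn about the world's z in degrees. A call has 1 to 8 rows; each row shifts and turns the commanded pose from where the row before left it; what a row does not reach is not made up. A row lasts 1/10 s, in which the tool goes at most 50 mm and 8.59 degrees, less where a joint would pass 70% of its speed; a pose out of reach is approached as far as the arm can. A call is refused whole if a number of a shift passes 5 or a number of a turn 8.59, either way. A call with a gripper value outside its range is refused whole. The fingers move at their own pace and stop on an object; FORCE is the grip in N (left out, the last holds). Time passes only in rows, so rows that do not move let the fingers close. It gives the time, the measured TCP pose, the force and the opening at its end, in the units of the state.
- get_obs(): the state, without advancing time (a new reading comes with each control period).
- camera(name): name is "scene" or "top"; returns the picture (400x640x3 uint8, red, green, blue); there is no depth.
- get_calibration(name): a dict with "fx", "fy", "cx", "cy" (pixels), "R" (3x3) and "t" (3): a world point X has camera coordinates R X + t. Camera axes: x right, y down, z forward; pixel columns grow to the right and rows downward; lengths in m; the calibration is good to about 2 mm. A picture is of the moment at which its call begins. get_calibration takes no time and is no camera call.
- hand_in(): hands the job in, once; it reports no verdict.
Trained networks look in the newest picture that a camera, given by its name, has taken for a name from the list of things; names that differ only in an ending like _2 or _b are one class to them, and where a whole thing is asked for, a point or a joint stands for the part that bears it (a point fixed in the world has none). Each returns a list of dicts, best first, with "p" (0 to 1); they miss things now and then, are a little off and sometimes report something else, mostly with a low value. They report only what shows in the picture. A call takes as long as a camera call. They do not tell look-alikes from the thing itself.
- search_frame(target, camera): "at" ([x, y, z] in m, in world coordinates, good to about 4 mm: the middle of the surface that is visible of it).
The state is a dict: "time": time; "q": joint angles; "joint_velocities": joint speeds; "joint_torque": joint torques, N m; "position": TCP position; "tool_rot": TCP orientation; "ft_force": force on the tool from outside, world axes, zero at the start; "moment": the same for the moment, N m; "grip_width": finger opening in m.
Only numpy, scipy, OpenCV 4.12 (cv2) and the standard library are available. Lean on these libraries where they do the work, as an engineer would, in place of code of your own. Each camera call takes 0.05 s, during which the arm holds its last target. There are 200 camera calls.

### The job

Slide the orange hatch on top of the green offcut bin fully shut against its frame. Then take the red-handled hook from its rest and, with its tip in the yellow finger hole, draw the bin's tray all the way out to its stop, without the robot itself touching the tray. Put the hook back on its rest, leave the hatch shut and the tray out, and do not disturb the other things on the bench.

Things in the scene. Friction and masses are not known exactly. Their poses are not given: they have to be found in the camera images.
- bin: Green steel offcut bin, fixed to the bench, 200 (its x) by 270 (its y) by 150 mm high. Origin: centre of its underside. Its +y is the way the hatch closes, its -y is the way the tray comes out. Two aluminium tracks (12 mm wide, 14 mm high, at x = -80 and +80 mm, running along y) stand on the top, joined at the +y end by the frame bar that the hatch meets.
- hatch (a joint): Opening of the hatch in m: 0 = fully shut against the frame bar, at most 0.110 = fully open; it grows as the hatch slides to the bin's -y. It slides with about 2 N of friction and stays where it is left.
- hatch_rib (a point): Centre of the top of the black rib that stands on the middle of the orange hatch: the rib is 90 mm long along the bin's x, 12 mm thick along the bin's y and 28 mm high above the hatch plate, its top 187 mm above the bench. The hatch plate is 146 (x) by 120 (y) by 8 mm, its upper face 159 mm above the bench. With the hatch shut the rib is at bin (0, +64 mm). Axes as the bin's.
- tray (a joint): How far the tray is out in m: 0 = home, 0.120 = fully out at its stop; it slides along the bin's -y with about 2.5 N of friction and stays where it is left. The steel tray is 150 mm wide; its grey front (168 wide, 60 mm high) stands in the bin's -y side.
- tray_hole (a point): Centre of the finger hole, at the upper face of the yellow tab that sticks out level from the tray's front: tab 46 by 46 by 8 mm, its upper face 90 mm above the bench, round vertical through-hole of 24 mm diameter with nothing under it. The hole's centre is 31 mm out from the back of the tray's front panel and 23 mm out from its face. Axes as the bin's.
- hook: Loose hook, 0.1 kg. Red square handle bar 16 by 16 mm and 130 mm long along its x, origin at the bar's centre (grasp it here across its y). A steel rod of 8 mm diameter leaves the bar's +x end on the same axis to x = 115 mm and there turns down (its -z), the tip ending 50 mm below the axis. It starts lying level on its rest, the rod pointing along the rest's +x and its tip hanging down clear of the bench; the bar's axis is then 70 mm above the bench.
- hook_tip (a point): End of the hook's down-turned tip, at (115, 0, -50) mm in the hook's frame.
- rest: Wooden hook rest, fixed to the bench. Origin: centre of its underside; x is along the hook. Base 110 by 50 by 10 mm; two posts at x = -45 and +45 mm (14 mm thick, 50 mm wide) each have a notch open at the top, 34 mm wide, floor 62 mm and cheeks 75 mm above the bench. Between the posts 76 mm are free for fingers.
- glue: Bystander: yellow glue bottle, 60 mm diameter, 160 mm high, origin at the centre of its underside.
- filler: Bystander: blue and silver filler tin, 72 mm diameter, 85 mm high, origin at the centre of its underside.
- sander: Bystander: wooden sanding block with cork sole, 100 by 60 by 37 mm, origin at the centre of its underside.
There are look-alikes about, which are no part of the job. There is more than one size of the hook; the job needs the larger.

How it is judged:
By the outcome, as a careful person would: the job done as asked, in the order asked, and still so for the second after the job is handed in, with the robot touching nothing.
It also fails if it takes over 61 s, if anything falls off the work surface, if the arm or the gripper's body presses on something with over 40 N, if the wrist force passes 120 N, or if a joint passes its speed limit or range.

## Working session

There is one attempt and no reset: what is moved stays moved. The work goes in short steps, Python scripts to look and compute and a shell command to move; the robot and the scene stay as the last step left them, time stands still between calls to the robot, and variables do not carry over. Pictures are saved under pics/ and viewed, about 8 in all and at most 12, crops included, and the job is handed in when it is done.

```bash
mkdir -p pics; ls; python3 - <<'E'
from rig import *
import cv2,numpy as np
for n in("scene","top"):
    im=camera(n); cv2.imwrite(f"pics/{n}0.png",im[:,:,::-1])
    c=get_calibration(n); print(n,{k:np.round(v,4).tolist() for k,v in c.items()})
    for t in("bin","hatch","hatch_rib","tray","tray_hole","hook","hook_tip","rest","glue","filler","sander"):
        print(t,[(np.round(d["at"],3).tolist(),round(d["p"],2)) for d in search_frame(t,n)][:4])
print(get_obs())
E
```

```text
pics
scene {'fx': 488.4842, 'fy': 488.4842, 'cx': 314.1459, 'cy': 202.2915, 'R': [[0.5374, 0.8432, -0.0114], [0.5696, -0.3729, -0.7325], [-0.6219, 0.3872, -0.6807]], 't': [-0.2906, -0.1964, 1.6156]}
bin [([0.656, 0.176, 0.146], 0.78)]
hatch []
hatch_rib [([0.613, 0.214, 0.159], 0.91)]
tray [([0.601, 0.068, 0.09], 0.69)]
tray_hole [([0.599, 0.063, 0.087], 0.71)]
hook [([0.398, -0.282, 0.075], 0.68), ([0.545, -0.299, 0.009], 0.58)]
hook_tip [([0.398, -0.283, 0.075], 0.66), ([0.548, -0.298, 0.008], 0.58)]
rest [([0.405, -0.291, 0.009], 0.78)]
glue [([0.769, -0.062, 0.096], 0.63)]
filler [([0.778, -0.227, 0.077], 0.79)]
sander [([0.357, 0.302, 0.036], 0.73), ([0.407, -0.294, 0.009], 0.41)]
top {'fx': 468.7065, 'fy': 468.7065, 'cx': 328.593, 'cy': 195.6676, 'R': [[-0.0102, -0.9999, -0.0021], [-0.9952, 0.0104, -0.0977], [0.0977, 0.0011, -0.9952]], 't': [-0.0114, 0.5805, 1.0907]}
bin [([0.603, 0.197, 0.15], 0.84), ([0.739, -0.046, 0.103], 0.68)]
hatch [([0.61, 0.211, 0.159], 0.8), ([0.587, 0.068, 0.086], 0.36)]
hatch_rib [([0.608, 0.215, 0.158], 0.75)]
tray [([0.602, 0.198, 0.148], 0.68)]
t
[... 380 characters left out ...]
17, 0.033], 0.8)]
{'time': 1.2, 'q': array([-1.37650859e+00,  5.27465601e-01,  1.43270177e+00, -7.23862346e-06,
        1.18141303e+00, -1.78516525e-01]), 'joint_velocities': array([ 0.00069727,  0.00051854, -0.00166327, -0.0016379 , -0.00068887,
       -0.00104355]), 'joint_torque': array([-5.08129074e-05, -4.40022361e+01, -1.76986939e+01,  6.34464738e-02,
        5.05561230e-02, -2.62869850e-05]), 'position': array([ 0.22765365, -0.58203588,  0.24456899]), 'tool_rot': array([ 9.82677113e-01,  1.85325906e-01, -3.29997491e-06,  6.15282823e-06]), 'ft_force': array([-0.05991751,  0.68978953,  0.24938127]), 'moment': array([0.02031722, 0.00936697, 0.05643098]), 'grip_width': 0.0869739104075578}
```

View images.

View pics/top0.png

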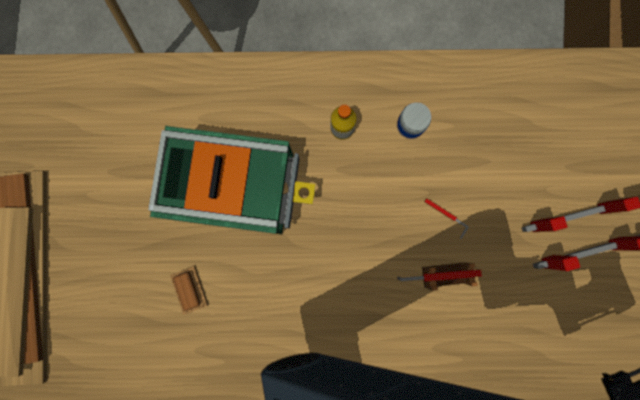

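View pics/scene0.png

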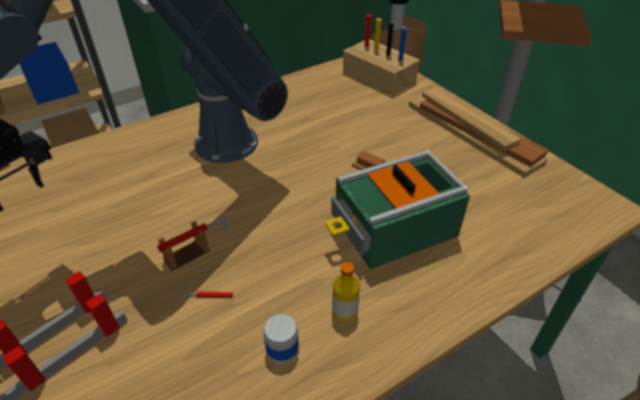

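Top view: bin with orange hatch at about (218,178) and black rib at (216,177); yellow tab at (304,192). Hook candidates are the red bar on the rest at (450,275) and a small red hook lying on the bench at (440,209). The red clamps at the right are irrelevant. The one on the rest fits the description, being larger and raised in the notches. I'll confirm that with a crop and measure.

```bash
cat > h.py <<'E'
from rig import *
import cv2,numpy as np
def ray(n,uv,z):
    c=get_calibration(n);R=np.array(c["R"]);t=np.array(c["t"])
    d=R.T@np.array([(uv[0]-c["cx"])/c["fx"],(uv[1]-c["cy"])/c["fy"],1]);o=-R.T@t
    return o+d*(z-o[2])/d[2]
def proj(n,X):
    c=get_calibration(n);p=np.array(c["R"])@np.array(X)+np.array(c["t"])
    return np.array([c["fx"]*p[0]/p[2]+c["cx"],c["fy"]*p[1]/p[2]+c["cy"]])
def blobs(n,im,lo,hi,zs,amin=60,close=0):
    h=cv2.cvtColor(im,cv2.COLOR_RGB2HSV); m=cv2.inRange(h,lo,hi)
    if close: m=cv2.morphologyEx(m,cv2.MORPH_CLOSE,np.ones((close,close)))
    k,_=cv2.findContours(m,cv2.RETR_EXTERNAL,cv2.CHAIN_APPROX_NONE)
    for c in k:
        if cv2.contourArea(c)<amin: continue
        P=np.array([ray(n,p[0],zs)[:2] for p in c])*1000
        r=cv2.minAreaRect(P.astype(np.float32))
        (a,b),(w,l),g=r
        u=c[:,0].mean(0)
        print(n,"px",u.round(),"ctr mm",round(a,1),round(b,1),"size",round(w),round(l),"ang",round(g,1))
E
python3 - <<'E'
from h import *
for n in("top","scene"):
    im=cv2.imread(f"pics/{n}0.png")[:,:,::-1].copy()
    print("orange");blobs(n,im,(5,200,120),(15,255,255),.159,300,15)
    print("yellow");blobs(n,im,(22,150,120),(32,255,255),.09,60,0)
    print("red");blobs(n,im,(0,170,70),(4,255,255),.078,25)
    print("black rib");blobs(n,im,(0,0,0),(180,255,45),.187,60)
im=cv2.imread("pics/top0.png")
a=cv2.resize(im[190:310,380:500],(600,600),interpolation=cv2.INTER_CUBIC)
cv2.imwrite("pics/c1.png",a)
a=cv2.resize(im[115:245,145:325],None,fx=4.4,fy=4.4,interpolation=cv2.INTER_CUBIC)
cv2.imwrite("pics/c2.png",a)
E
```

```text
orange
top px [217. 178.] ctr mm 607.8 218.1 size 120 142 ang 82.0
yellow
top px [304. 192.] ctr mm 582.3 38.3 size 46 49 ang 82.5
top px [340. 120.] ctr mm 746.3 -45.5 size 54 37 ang 52.5
red
top px [451. 275.] ctr mm 393.2 -292.6 size 16 127 ang 4.1
top px [568. 264.] ctr mm 416.5 -554.2 size 28 47 ang 13.2
top px [556. 223.] ctr mm 507.0 -531.0 size 27 45 ang 13.3
top px [440. 209.] ctr mm 541.8 -270.7 size 77 8 ang 55.8
top px [630. 204.] ctr mm 550.3 -702.5 size 26 44 ang 13.3
black rib
top px [624. 384.] ctr mm 186.5 -589.3 size 74 57 ang 89.5
top px [386. 384.] ctr mm 177.7 -130.4 size 500 81 ang 76.8
top px [450. 267.] ctr mm 417.3 -262.4 size 14 71 ang 4.1
top px [ 37. 307.] ctr mm 349.7 570.5 size 293 17 ang 9.6
top px [ 27. 190.] ctr mm 581.9 601.1 size 65 7 ang 7.2
top px [216. 177.] ctr mm 606.1 214.1 size 14 84 ang 81.6
top px [178. 173.] ctr mm 614.7 293.6 size 44 103 ang 82.0
top px [631.  24.] ctr mm 927.6 -662.0 size 36 102 ang 85.9
top px [594.  25.] ctr mm 927.3 -572.0 size 84 107 ang 86.1
top px [579.   8.] ctr mm 959.2 -554.2 size 41 40 ang 79.6
orange
scene px [402. 184.] ctr mm 607.4 218.1 size 121 136 ang 81.9
yellow
scene px [355. 284.] ctr mm 757.3 -27.8 size 13 44 ang 54.2
scene px [337. 283.] ctr mm 732.4 -62.6 size 15 47 ang 55.3Traceback (most recent call last):
  File "<stdin>", line 5, in <module>
  File "h.py", line 16, in blobs
    P=np.array([ray(n,p[0],zs)[:2] for p in c])*1000
                ~~~^^^^^^^^^^^
  File "h.py", line 4, in ray
    c=get_calibration(n);R=np.array(c["R"]);t=np.array(c["t"])
ValueError: time passes only in moves, steps and waits
```

```bash
python3 - <<'E'
from rig import get_calibration as g
import json,numpy as np
json.dump({n:{k:np.array(v).tolist() for k,v in g(n).items()} for n in("top","scene")},open("cal.json","w"))
E
sed -i 's/^import cv2,numpy as np/import cv2,json,numpy as np\nCAL=json.load(open("\.\/cal.json"))\nget_calibration=CAL.get/' h.py
python3 - <<'E'
from h import *
n="scene";im=cv2.imread(f"pics/{n}0.png")[:,:,::-1].copy()
print("yellow");blobs(n,im,(22,150,120),(32,255,255),.09,60,0)
print("red");blobs(n,im,(0,170,70),(4,255,255),.078,25)
im=cv2.imread("pics/top0.png")
a=cv2.resize(im[190:310,380:500],(600,600),interpolation=cv2.INTER_CUBIC)
b=cv2.resize(im[115:245,145:325],None,fx=4.4,fy=4.4,interpolation=cv2.INTER_CUBIC)
cv2.imwrite("pics/c1.png",a);cv2.imwrite("pics/c2.png",b)
E
```

```text
yellow
scene px [355. 284.] ctr mm 757.3 -27.8 size 13 44 ang 54.2
scene px [337. 283.] ctr mm 732.4 -62.6 size 15 47 ang 55.3
scene px [336. 225.] ctr mm 584.6 39.0 size 47 50 ang 82.0
red
scene px [ 17. 356.] ctr mm 518.9 -694.1 size 200 37 ang 14.6
scene px [214. 294.] ctr mm 603.3 -299.6 size 76 10 ang 54.5
scene px [ 92. 303.] ctr mm 475.5 -530.1 size 203 45 ang 13.7
scene px [182. 237.] ctr mm 401.7 -292.5 size 23 125 ang 4.5
scene px [367.  29.] ctr mm -315.5 816.1 size 19 313 ang 52.1
```

View pics/c1.png

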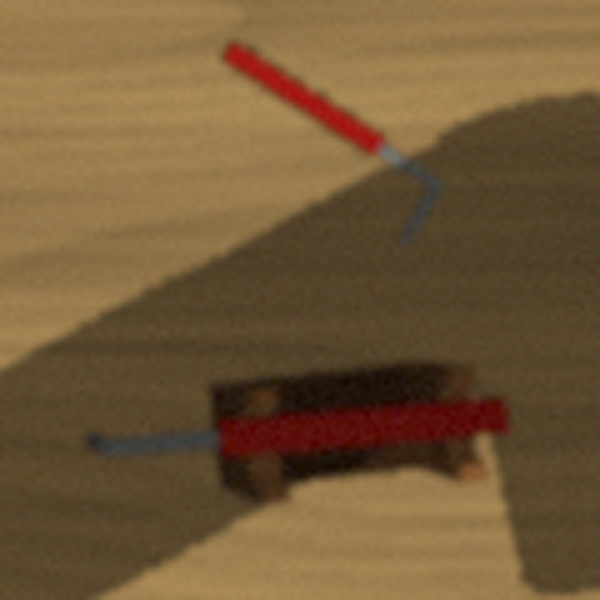

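View pics/c2.png

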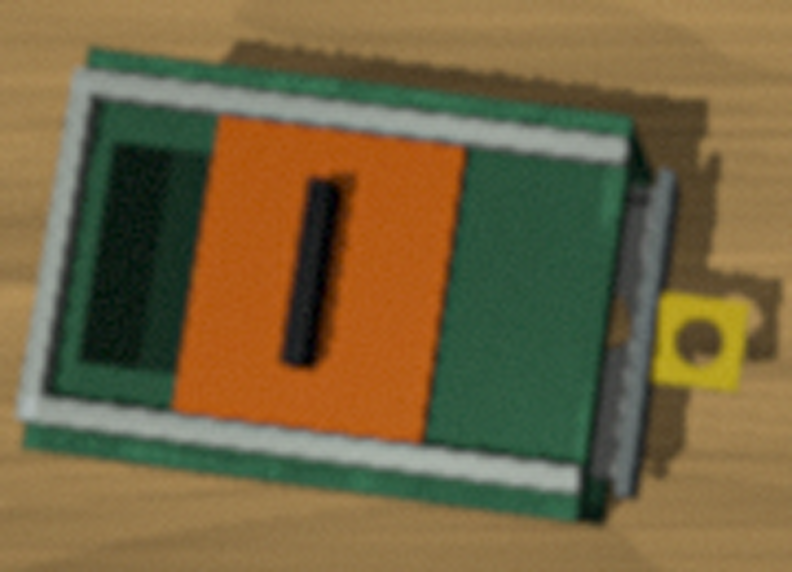

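Crop 1 shows the hook on the rest: a red bar at crop (360,430), about 127 mm long and level in the notches, with the rod tip at crop (92,440), pointing to world +y. The other one, at crop (305,95), is half size and lies flat on the bench, so the one on the rest is the one to use. 

Crop 2 shows the hatch open about 50 mm (rib at crop (310,270)), the tray home and the hole at crop (700,340).

Estimates:
- **Bin:** yaw −8°, with +y = (0.139, 0.990).
- **Rib:** (0.6075, 0.2175).
- **Hole:** (0.583, 0.0385). The tab-to-rib line also gives −8.0°.
- **Hook:** (0.395, −0.2925), yaw 94°.

First I'll go behind the rib with the fingers shut.

```bash
python3 -m jog '[{"grip":255,"travel":[2.1,4.2,0.5],"twist":7.6},{"grip":255,"travel":[2.1,4.2,0.5],"twist":7.6},{"grip":255,"travel":[2.1,4.2,0.5],"twist":7.6},{"grip":255,"travel":[2.1,4.2,0],"twist":7.6},{"grip":255,"travel":[2.1,4.2,0],"twist":7.6},{"grip":255,"travel":[2.1,4.2,0],"twist":7.6},{"grip":255,"travel":[2.1,4.2,0],"twist":7.5},{"grip":255,"travel":[2.1,4.2,0],"twist":7.5}]' 20; python3 -m jog '[{"grip":255,"travel":[2.1,4.2,0],"twist":0},{"grip":255,"travel":[2.1,4.2,0],"twist":0},{"grip":255,"travel":[2.1,4.2,0],"twist":0},{"grip":255,"travel":[2.1,4.2,0],"twist":0},{"grip":255,"travel":[2.1,4.2,0],"twist":0},{"grip":255,"travel":[2.1,4.2,0],"twist":0},{"grip":255,"travel":[2.1,4.2,0],"twist":0},{"grip":255,"travel":[2.1,4.2,0],"twist":0}]'
```

```text
time: 2.0
position: [0.3963, -0.2444, 0.2599]
tool_rot: [0.753, 0.658, 0.0, 0.0]
ft_force: [0.2, -0.6, 0.5]
grip_width: 0.0311
time: 2.8
position: [0.5644, 0.0919, 0.2598]
tool_rot: [0.755, 0.656, 0.0, 0.0]
ft_force: [0.4, -0.7, -0.7]
grip_width: 0.0
```

```bash
python3 -m jog '[{"grip":255,"travel":[1.9,4.3,0],"twist":0},{"grip":255,"travel":[1.9,4.3,0],"twist":0},{"grip":255,"travel":[0,0,-3.5],"twist":0},{"grip":255,"travel":[0,0,-3.5],"twist":0},{"grip":255,"travel":[0,0,0],"twist":0}]'; python3 - <<'E'
from h import *
a=camera("scene");b=camera("top");print(get_obs()["position"],get_obs()["ft_force"])
cv2.imwrite("pics/m1.png",np.vstack([cv2.resize(a[120:260,320:480,::-1],(640,300),interpolation=2)[:, :],cv2.resize(b[105:240,140:320,::-1],(640,300))]))
E
```

```text
time: 3.3
position: [0.5979, 0.1761, 0.1847]
tool_rot: [0.755, 0.656, -0.005, -0.003]
ft_force: [-1.0, -0.1, -0.3]
grip_width: 0.0001
[0.60153932 0.17589929 0.18940485] [-0.14828495 -0.37945621 -0.07138274]
```

View pics/m1.png

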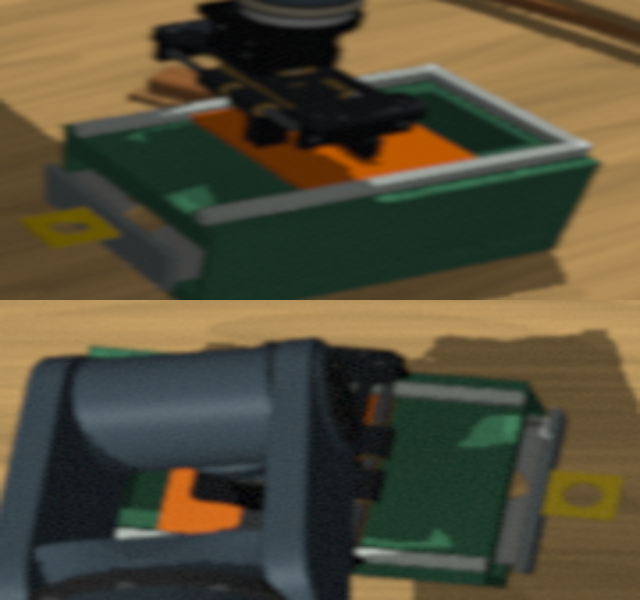

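The fingers are behind the rib, over the plate. Next I'll push along bin +y, slowing near the stop.

```bash
python3 -m jog '[{"grip":255,"travel":[0.14,0.99,0],"twist":0},{"grip":255,"travel":[0.14,0.99,0],"twist":0},{"grip":255,"travel":[0.14,0.99,0],"twist":0},{"grip":255,"travel":[0.14,0.99,0],"twist":0},{"grip":255,"travel":[0.14,0.99,0],"twist":0},{"grip":255,"travel":[0.14,0.99,0],"twist":0}]';for i in 1 2 ; do :; done; python3 -m jog '[{"grip":255,"travel":[0.07,0.5,0],"twist":0},{"grip":255,"travel":[0,0,0],"twist":0}]'
```

```text
time: 4.0
position: [0.6105, 0.236, 0.19]
tool_rot: [0.755, 0.656, 0.0, 0.001]
ft_force: [-0.1, -2.9, 1.9]
grip_width: 0.0004
time: 4.2
position: [0.6105, 0.2418, 0.1892]
tool_rot: [0.755, 0.656, 0.0, -0.001]
ft_force: [-0.6, 0.5, -0.0]
grip_width: 0.0004
```

```bash
python3 -m jog '[{"grip":255,"travel":[0.04,0.3,0],"twist":0},{"grip":255,"travel":[0,0,0],"twist":0}]'; python3 -m jog '[{"grip":255,"travel":[0.03,0.2,0],"twist":0},{"grip":255,"travel":[0,0,0],"twist":0}]'
```

```text
time: 4.4
position: [0.6106, 0.2437, 0.1891]
tool_rot: [0.755, 0.656, -0.0, -0.001]
ft_force: [-1.2, -1.0, 0.1]
grip_width: 0.0003
time: 4.6
position: [0.6109, 0.2451, 0.1891]
tool_rot: [0.755, 0.656, -0.001, -0.0]
ft_force: [-1.4, -2.0, -1.1]
grip_width: 0.0007
```

```bash
python3 -m jog '[{"grip":255,"travel":[0.04,0.3,0],"twist":0},{"grip":255,"travel":[0,0,0],"twist":0}]'; python3 -m jog '[{"grip":255,"travel":[0.04,0.3,0],"twist":0},{"grip":255,"travel":[0,0,0],"twist":0}]'; python3 -m jog '[{"grip":255,"travel":[0.04,0.3,0],"twist":0},{"grip":255,"travel":[0,0,0],"twist":0}]'
```

```text
time: 4.8
position: [0.6115, 0.2485, 0.1892]
tool_rot: [0.755, 0.656, -0.0, -0.0]
ft_force: [-1.7, -0.5, -0.6]
grip_width: 0.0002
time: 5.0
position: [0.6122, 0.2517, 0.1894]
tool_rot: [0.755, 0.656, 0.0, -0.0]
ft_force: [-0.9, -1.5, -0.4]
grip_width: 0.0005
time: 5.2
position: [0.6128, 0.2549, 0.1896]
tool_rot: [0.755, 0.656, 0.0, -0.0]
ft_force: [-1.0, -0.9, -1.0]
grip_width: 0.0005
```

```bash
python3 -m jog '[{"grip":255,"travel":[0.04,0.3,0],"twist":0},{"grip":255,"travel":[0,0,0],"twist":0}]'; python3 -m jog '[{"grip":255,"travel":[0.04,0.3,0],"twist":0},{"grip":255,"travel":[0,0,0],"twist":0}]'
```

```text
time: 5.4
position: [0.6133, 0.2579, 0.1896]
tool_rot: [0.755, 0.656, 0.0, -0.0]
ft_force: [-0.7, -1.3, -0.7]
grip_width: 0.0002
time: 5.6
position: [0.6137, 0.2608, 0.1897]
tool_rot: [0.755, 0.656, 0.0, 0.0]
ft_force: [-0.5, -0.7, -1.1]
grip_width: 0.0004
```

```bash
python3 - <<'E'
from h import *
a=camera("scene");print(get_obs()["position"],get_obs()["ft_force"],get_obs()["moment"])
cv2.imwrite("pics/m2.png",cv2.resize(a[120:260,320:480,::-1],(640,560),interpolation=2))
E
```

```text
[0.61368762 0.26084235 0.18966609] [-0.59193029  0.02319221 -0.61700687] [-0.07237863  0.01133331 -0.00393084]
```

View pics/m2.png

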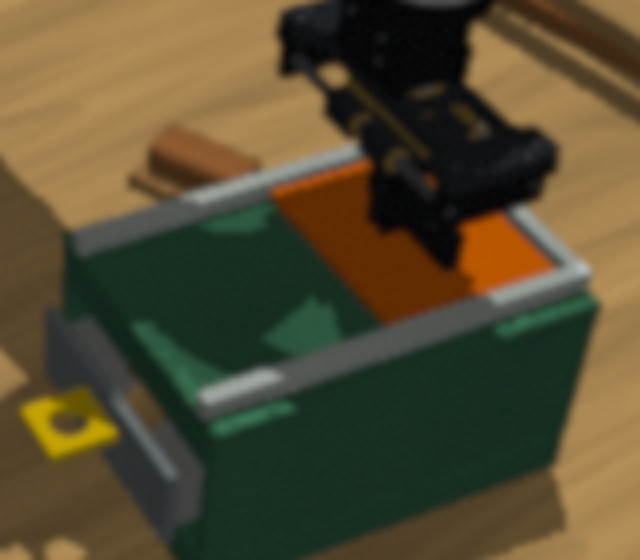

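The hatch has nearly reached the frame bar at crop (540,240). I'll keep pushing in small steps until the force rises.

```bash
python3 -m jog '[{"grip":255,"travel":[0.04,0.3,0],"twist":0},{"grip":255,"travel":[0,0,0],"twist":0}]'; python3 -m jog '[{"grip":255,"travel":[0.04,0.3,0],"twist":0},{"grip":255,"travel":[0,0,0],"twist":0}]'
```

```text
time: 5.85
position: [0.6141, 0.2636, 0.1897]
tool_rot: [0.755, 0.656, 0.0, 0.0]
ft_force: [-0.5, -0.3, -0.4]
grip_width: 0.0002
time: 6.05
position: [0.6142, 0.2638, 0.1897]
tool_rot: [0.755, 0.656, -0.002, 0.002]
ft_force: [-1.8, -9.3, 2.2]
grip_width: 0.0001
```

```bash
python3 -m jog '[{"grip":255,"travel":[0.04,0.3,0],"twist":0},{"grip":255,"travel":[0,0,0],"twist":0}]'; python3 -m jog '[{"grip":255,"travel":[0.04,0.3,0],"twist":0},{"grip":255,"travel":[0,0,0],"twist":0}]'
```

```text
time: 6.25
position: [0.6142, 0.264, 0.1898]
tool_rot: [0.755, 0.656, -0.005, 0.003]
ft_force: [-2.2, -14.0, 4.2]
grip_width: 0.0007
time: 6.45
position: [0.6142, 0.2642, 0.1898]
tool_rot: [0.754, 0.656, -0.007, 0.005]
ft_force: [-3.8, -21.1, 4.5]
grip_width: 0.0003
```

The hatch is on its stop: motion ended at y=0.2638 and the force rose to 21 N. Now I'll retreat and go over the hook.

```bash
python3 -m jog '[{"grip":255,"travel":[-0.42,-2.97,0],"twist":0},{"grip":255,"travel":[0,0,4],"twist":0},{"grip":255,"travel":[0,0,4],"twist":0},{"grip":0,"travel":[-1.8,-4.5,0],"twist":6},{"grip":0,"travel":[-1.8,-4.5,0],"twist":6},{"grip":0,"travel":[-1.8,-4.5,0],"twist":0},{"grip":0,"travel":[-1.8,-4.5,0],"twist":0},{"grip":0,"travel":[-1.8,-4.5,0],"twist":0}]';  python3 -m jog '[{"grip":0,"travel":[-1.8,-4.5,0],"twist":0},{"grip":0,"travel":[-1.8,-4.5,0],"twist":0},{"grip":0,"travel":[-1.8,-4.5,0],"twist":0},{"grip":0,"travel":[-1.8,-4.5,0],"twist":0},{"grip":0,"travel":[-1.8,-4.5,0],"twist":0},{"grip":0,"travel":[-1.8,-4.5,0],"twist":0},{"grip":0,"travel":[0,0,0],"twist":0}]'
python3 - <<'E'
from h import *
b=camera("top");print(get_obs()["position"],get_obs()["ft_force"])
blobs("top",b,(5,200,120),(15,255,255),.159,300,15)
blobs("top",b,(22,150,120),(32,255,255),.09,60)
blobs("top",b,(0,170,70),(4,255,255),.078,25)
cv2.imwrite("pics/m3.png",b[:,:,::-1])
E
```

```text
time: 7.25
position: [0.5208, 0.0167, 0.2702]
tool_rot: [0.682, 0.731, 0.001, 0.001]
ft_force: [-0.2, -1.2, 0.8]
grip_width: 0.0323
time: 7.95
position: [0.4126, -0.2584, 0.2704]
tool_rot: [0.685, 0.729, -0.001, 0.003]
ft_force: [-0.3, 1.0, 0.9]
grip_width: 0.0845
[ 0.41291272 -0.25532589  0.27008909] [ 0.1964636   0.03454234 -0.99234389]
top px [189. 174.] ctr mm 616.2 277.8 size 120 142 ang 81.9
top px [304. 192.] ctr mm 582.7 38.3 size 48 49 ang 82.3
top px [341. 120.] ctr mm 746.8 -47.3 size 56 41 ang 57.8
top px [438. 276.] ctr mm 391.4 -260.6 size 17 63 ang 3.8
top px [562. 263.] ctr mm 415.9 -541.0 size 27 70 ang 6.8
top px [628. 244.] ctr mm 460.0 -691.1 size 52 25 ang 89.4
top px [550. 224.] ctr mm 504.5 -520.0 size 28 67 ang 13.1
top px [440. 210.] ctr mm 541.3 -270.8 size 78 8 ang 55.2
top px [622. 205.] ctr mm 546.3 -684.8 size 26 80 ang 12.8
```

```bash
python3 -m jog '[{"grip":0,"travel":[-1.7,-3.7,0],"twist":0},{"grip":0,"travel":[0,0,-4.5],"twist":0},{"grip":0,"travel":[0,0,-4.5],"twist":0},{"grip":0,"travel":[0,0,-4.5],"twist":0},{"grip":0,"travel":[0,0,0],"twist":0}]'; python3 - <<'E'
from h import *
a=camera("scene");b=camera("top");print(get_obs()["position"],get_obs()["ft_force"],get_obs()["grip_width"])
cv2.imwrite("pics/m4.png",np.hstack([cv2.resize(a[180:300,130:250,::-1],(400,400)),cv2.resize(b[220:330,390:500,::-1],(400,400))]))
E
```

```text
time: 8.5
position: [0.3939, -0.285, 0.1296]
tool_rot: [0.682, 0.731, 0.001, -0.007]
ft_force: [-0.4, 1.7, 0.5]
grip_width: 0.087
[ 0.39657987 -0.28829012  0.13464294] [ 1.3536335  -0.92258339  0.64027612] 0.08705031848960962
```

View pics/m4.png

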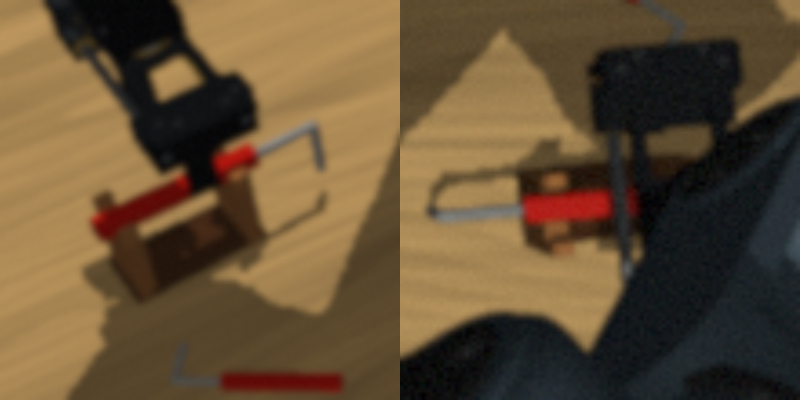

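The jaws straddle the red bar between the posts, left crop about (200,165). Next: descend and grip.

```bash
python3 -m jog '[{"grip":0,"travel":[0,-0.4,-3.1],"twist":0},{"grip":0,"travel":[0,0,-3],"twist":0},{"grip":0,"travel":[0,0,0],"twist":0}]' 40; python3 -m jog '[{"grip":255,"travel":[0,0,0],"twist":0},{"grip":255,"travel":[0,0,0],"twist":0},{"grip":255,"travel":[0,0,0],"twist":0},{"grip":255,"travel":[0,0,0],"twist":0},{"grip":255,"travel":[0,0,0],"twist":0},{"grip":255,"travel":[0,0,0],"twist":0}]'
```

```text
time: 8.9
position: [0.3964, -0.293, 0.074]
tool_rot: [0.682, 0.731, 0.0, -0.0]
ft_force: [-0.8, 0.2, 0.2]
grip_width: 0.0867
time: 9.5
position: [0.3959, -0.2934, 0.0738]
tool_rot: [0.682, 0.731, -0.0, 0.0]
ft_force: [-0.6, -0.2, -0.4]
grip_width: 0.0471
```

```bash
python3 -m jog '[{"grip":255,"travel":[0,0,0],"twist":0},{"grip":255,"travel":[0,0,0],"twist":0},{"grip":255,"travel":[0,0,0],"twist":0},{"grip":255,"travel":[0,0,0],"twist":0},{"grip":255,"travel":[0,0,0],"twist":0},{"grip":255,"travel":[0,0,0],"twist":0}]'
```

```text
time: 10.1
position: [0.3958, -0.2933, 0.0734]
tool_rot: [0.682, 0.731, 0.0, -0.0]
ft_force: [0.1, -0.4, -1.6]
grip_width: 0.0154
```

Gripped: width 15.4 mm against the 16 mm bar. Next: lift, then carry the tip over the hole while turning −12°.

```bash
python3 -m jog '[{"grip":255,"travel":[0,0,2.5],"twist":0},{"grip":255,"travel":[0,0,4],"twist":0},{"grip":255,"travel":[0,0,4],"twist":0}]'; python3 -m jog '[{"grip":255,"travel":[2.85,3.63,0.5],"twist":-2},{"grip":255,"travel":[2.85,3.63,0],"twist":-2},{"grip":255,"travel":[2.85,3.63,0],"twist":-2},{"grip":255,"travel":[2.85,3.63,0],"twist":-2},{"grip":255,"travel":[2.85,3.63,0],"twist":-2},{"grip":255,"travel":[2.85,3.63,0],"twist":-2},{"grip":255,"travel":[0,0,0],"twist":0},{"grip":255,"travel":[0,0,0],"twist":0}]'; python3 - <<'E'
from h import *
a=camera("scene");b=camera("top");o=get_obs();print(o["position"],o["tool_rot"],o["ft_force"],o["grip_width"])
P=o["position"];d=np.array([.139,.99,0])
for n in("scene","top"): print(n,"pred tip",proj(n,P+d*.115+[0,0,-.053]),"elbow",proj(n,P+d*.115+[0,0,-.003]),"bar end",proj(n,P+d*.065+[0,0,-.003]),"hole",proj(n,[.583,.0385,.09]))
cv2.imwrite("pics/s5.png",a[:,:,::-1]);cv2.imwrite("pics/t5.png",b[:,:,::-1])
cv2.imwrite("pics/m5.png",np.hstack([cv2.resize(a[160:260,270:370,::-1],(400,400),interpolation=2),cv2.resize(b[140:240,270:370,::-1],(400,400),interpolation=2)]))
E
```

```text
time: 10.4
position: [0.3953, -0.2927, 0.179]
tool_rot: [0.682, 0.731, 0.0, -0.001]
ft_force: [0.4, 0.1, -1.3]
grip_width: 0.0155
time: 11.2
position: [0.5667, -0.0744, 0.1831]
tool_rot: [0.754, 0.657, -0.001, -0.0]
ft_force: [0.2, 0.7, -0.9]
grip_width: 0.0154
[ 0.56578408 -0.07600764  0.18311543] [ 7.55010199e-01  6.55712413e-01 -6.55069955e-04 -6.33995937e-04] [-0.01309814 -0.04865504 -1.08795177] 0.015458440404978327
scene pred tip [335.87149062 212.86787911] elbow [336.27472151 197.56915596] bar end [316.92513937 203.76922972] hole [336.06575458 224.7124673 ]
top pred tip [303.05676956 190.69389366] elbow [301.69426975 188.07459523] bar end [325.68535492 191.16982541] hole [303.76317756 192.07800464]
```

View pics/m5.png

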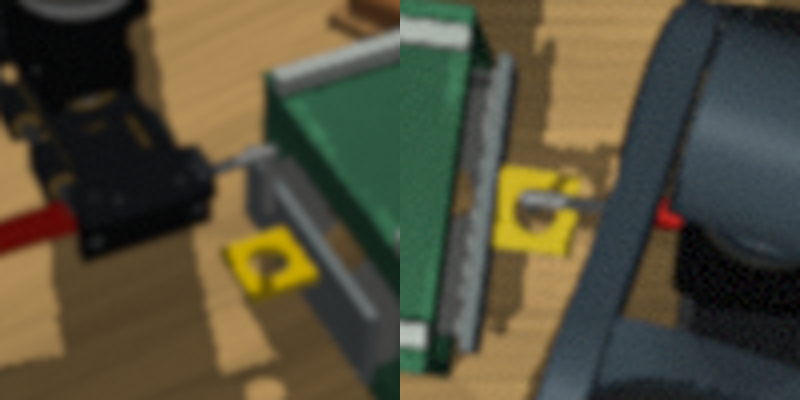

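The rod's elbow shows at scene (337.5,198), predicted (336.3,197.6), and at top about (302,189.5). The hole is at top (305,192.5). That is aligned within about 3 mm, so I'll shift x by +2 mm and lower in two stages, watching the force.

```bash
python3 -m jog '[{"grip":255,"travel":[0.2,0,-1.5],"twist":0},{"grip":255,"travel":[0,0,-1.5],"twist":0},{"grip":255,"travel":[0,0,-1],"twist":0},{"grip":255,"travel":[0,0,-0.5],"twist":0},{"grip":255,"travel":[0,0,0],"twist":0}]'; python3 -m jog '[{"grip":255,"travel":[0,0,-0.5],"twist":0},{"grip":255,"travel":[0,0,-0.5],"twist":0},{"grip":255,"travel":[0,0,-0.5],"twist":0},{"grip":255,"travel":[0,0,0],"twist":0}]'; python3 - <<'E'
from h import *
a=camera("scene");b=camera("top");o=get_obs();print(o["position"],o["ft_force"],o["grip_width"],o["moment"])
cv2.imwrite("pics/m6.png",np.hstack([cv2.resize(a[160:260,270:370,::-1],(400,400),interpolation=2),cv2.resize(b[140:240,270:370,::-1],(400,400),interpolation=2)]))
E
```

```text
time: 11.8
position: [0.5681, -0.0762, 0.1379]
tool_rot: [0.755, 0.655, -0.0, -0.001]
ft_force: [0.2, 0.3, -0.9]
grip_width: 0.0156
time: 12.2
position: [0.5684, -0.0753, 0.1229]
tool_rot: [0.755, 0.656, -0.0, -0.001]
ft_force: [0.1, 0.4, -1.0]
grip_width: 0.0157
[ 0.56884323 -0.07541374  0.12341828] [-0.6620636  -0.13906444 -1.15283505] 0.015663065749291383 [-0.06713872 -0.04137115  0.00281307]
```

View pics/m6.png

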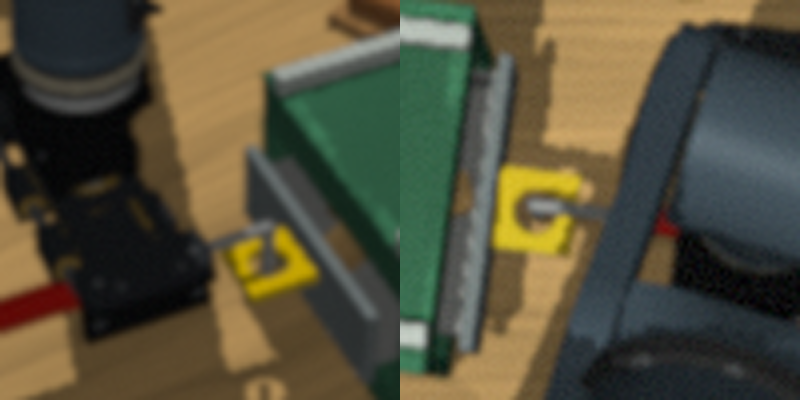

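The tip is in the hole with no contact force (left crop (268,255)). Next I'll pull along bin −y.

```bash
python3 -m jog '[{"grip":255,"travel":[0,0,-0.4],"twist":0},{"grip":255,"travel":[-0.07,-0.5,0],"twist":0},{"grip":255,"travel":[-0.07,-0.5,0],"twist":0},{"grip":255,"travel":[-0.1,-0.7,0],"twist":0},{"grip":255,"travel":[-0.14,-0.99,0],"twist":0},{"grip":255,"travel":[-0.14,-0.99,0],"twist":0},{"grip":255,"travel":[-0.14,-0.99,0],"twist":0},{"grip":255,"travel":[0,0,0],"twist":0}]'; python3 - <<'E'
from h import *
a=camera("scene");o=get_obs();print(o["position"],o["ft_force"],o["grip_width"],o["moment"])
blobs("scene",a,(22,150,120),(32,255,255),.09,60)
blobs("scene",a,(5,200,120),(15,255,255),.159,300,15)
E
```

```text
time: 13.1
position: [0.5624, -0.1246, 0.1197]
tool_rot: [0.755, 0.655, -0.0, 0.001]
ft_force: [-0.8, -0.2, -0.1]
grip_width: 0.015
[ 0.5625232  -0.12399971  0.11977878] [-0.87256007 -0.56686419 -0.25988544] 0.015651968043063166 [-0.04796008 -0.06501108  0.00016004]
scene px [355. 285.] ctr mm 758.9 -30.3 size 15 44 ang 53.6
scene px [337. 284.] ctr mm 733.7 -63.5 size 15 44 ang 55.9
scene px [325. 230.] ctr mm 582.7 8.8 size 29 51 ang 57.0
scene px [423. 177.] ctr mm 615.7 277.5 size 119 135 ang 81.6
```

```bash
python3 -m jog '[{"grip":255,"travel":[-0.14,-0.99,0],"twist":0},{"grip":255,"travel":[-0.14,-0.99,0],"twist":0},{"grip":255,"travel":[-0.14,-0.99,0],"twist":0},{"grip":255,"travel":[-0.14,-0.99,0],"twist":0},{"grip":255,"travel":[-0.14,-0.99,0],"twist":0},{"grip":255,"travel":[0,0,0],"twist":0}]';python3 -m jog '[{"grip":255,"travel":[-0.07,-0.5,0],"twist":0},{"grip":255,"travel":[0,0,0],"twist":0}]';  python3 - <<'E'
from h import *
a=camera("scene");b=camera("top");o=get_obs();print(o["position"],o["ft_force"],o["grip_width"],o["moment"])
blobs("scene",a,(22,150,120),(32,255,255),.09,60)
cv2.imwrite("pics/m7.png",np.hstack([cv2.resize(a[170:270,250:350,::-1],(400,400),interpolation=2),cv2.resize(b[140:240,270:370,::-1],(400,400),interpolation=2)]))
E
```

```text
time: 13.75
position: [0.5552, -0.174, 0.1197]
tool_rot: [0.755, 0.656, -0.0, 0.001]
ft_force: [0.1, 0.2, -0.6]
grip_width: 0.0155
time: 13.95
position: [0.5545, -0.1775, 0.1196]
tool_rot: [0.755, 0.656, -0.0, 0.0]
ft_force: [-0.1, -0.6, -0.7]
grip_width: 0.016
[ 0.55460899 -0.17714197  0.11966326] [-0.2959356   0.13921487 -0.87650337] 0.015832683935452264 [-0.04994753 -0.11920988 -0.02454705]
scene px [355. 285.] ctr mm 758.8 -30.3 size 15 44 ang 53.6
scene px [338. 284.] ctr mm 734.2 -62.6 size 13 44 ang 55.3
```

```bash
python3 - <<'E'
from h import *
a=camera("scene");b=camera("top")
for n,i in(("scene",a),("top",b)):
    print(n);blobs(n,i,(20,120,40),(34,255,255),.09,25)
print([(np.round(x["at"],3),x["p"]) for x in search_frame("tray_hole","scene")],[(np.round(x["at"],3),x["p"]) for x in search_frame("tray","top")])
E
```

```text
scene
scene px [344. 317.] ctr mm 811.8 -97.9 size 52 27 ang 51.6
scene px [346. 288.] ctr mm 752.1 -52.7 size 59 73 ang 53.6
scene px [301. 238.] ctr mm 574.6 -56.8 size 52 56 ang 83.5
scene px [377.  34.] ctr mm -237.1 805.8 size 29 330 ang 50.2
top
top px [346. 198.] ctr mm 567.8 -56.9 size 49 54 ang 79.9
top px [343. 119.] ctr mm 748.7 -52.8 size 62 58 ang 78.5
[(array([0.587, 0.026, 0.081]), 0.95)] [(array([0.579, 0.022, 0.054]), 0.62)]
```

The tray is following: the tab is out about 96 mm, by both cameras. I'll go on to the stop.

```bash
python3 -m jog '[{"grip":255,"travel":[-0.07,-0.5,0],"twist":0},{"grip":255,"travel":[-0.04,-0.3,0],"twist":0},{"grip":255,"travel":[0,0,0],"twist":0}]';python3 -m jog '[{"grip":255,"travel":[-0.04,-0.3,0],"twist":0},{"grip":255,"travel":[0,0,0],"twist":0}]';python3 -m jog '[{"grip":255,"travel":[-0.04,-0.3,0],"twist":0},{"grip":255,"travel":[0,0,0],"twist":0}]'
```

```text
time: 14.55
position: [0.5533, -0.1849, 0.1194]
tool_rot: [0.755, 0.656, -0.0, -0.0]
ft_force: [0.4, 2.1, -1.9]
grip_width: 0.0154
time: 14.75
position: [0.5529, -0.188, 0.1195]
tool_rot: [0.755, 0.656, -0.0, -0.0]
ft_force: [0.2, 1.8, -1.3]
grip_width: 0.0156
time: 14.95
position: [0.5523, -0.1901, 0.1193]
tool_rot: [0.755, 0.655, 0.0, -0.001]
ft_force: [0.6, 5.1, -1.9]
grip_width: 0.0157
```

```bash
python3 -m jog '[{"grip":255,"travel":[-0.04,-0.3,0],"twist":0},{"grip":255,"travel":[0,0,0],"twist":0}]';python3 -m jog '[{"grip":255,"travel":[-0.04,-0.3,0],"twist":0},{"grip":255,"travel":[0,0,0],"twist":0}]'
```

```text
time: 15.15
position: [0.5516, -0.1904, 0.1186]
tool_rot: [0.756, 0.655, 0.002, -0.003]
ft_force: [3.8, 10.8, -3.7]
grip_width: 0.0153
time: 15.35
position: [0.5508, -0.1907, 0.118]
tool_rot: [0.756, 0.654, 0.003, -0.005]
ft_force: [4.7, 17.6, -5.2]
grip_width: 0.0155
```

Hard stop at TCP y ≈ −0.190, with the force up to 17.6 N. I'll back off to the middle of the hole and check before lifting.

```bash
python3 -m jog '[{"grip":255,"travel":[0.2,1.4,0],"twist":0},{"grip":255,"travel":[0,0,0],"twist":0},{"grip":255,"travel":[0,0,0],"twist":0}]'; python3 -m jog '[{"grip":255,"travel":[0,0,2],"twist":0},{"grip":255,"travel":[0,0,2],"twist":0},{"grip":255,"travel":[0,0,2],"twist":0},{"grip":255,"travel":[0,0,2],"twist":0},{"grip":255,"travel":[0,0,0],"twist":0},{"grip":255,"travel":[0,0,0],"twist":0}]'; python3 - <<'E'
from h import *
a=camera("scene");b=camera("top");o=get_obs();print(o["position"],o["tool_rot"],o["ft_force"],o["grip_width"])
P=o["position"];d=np.array([.139,.99,0])
for n,i in(("scene",a),("top",b)):
    print(n,"elbow",proj(n,P+d*.115+[0,0,-.003]),"tip",proj(n,P+d*.115+[0,0,-.053]),"bar ends",proj(n,P+d*.065+[0,0,-.003]),proj(n,P-d*.065+[0,0,-.003]))
    blobs(n,i,(20,120,40),(34,255,255),.09,25)
    blobs(n,i,(5,200,100),(15,255,255),.159,300,15)
cv2.imwrite("pics/m8.png",np.hstack([cv2.resize(a[150:270,230:350,::-1],(400,400),interpolation=2),cv2.resize(b[130:250,300:420,::-1],(400,400),interpolation=2)]))
E
```

```text
time: 15.65
position: [0.5544, -0.1837, 0.12]
tool_rot: [0.755, 0.656, -0.0, 0.001]
ft_force: [0.5, 0.2, -0.7]
grip_width: 0.0154
time: 16.25
position: [0.5539, -0.1837, 0.1998]
tool_rot: [0.755, 0.656, -0.0, 0.001]
ft_force: [0.6, 0.6, -0.4]
grip_width: 0.0155
[ 0.55310918 -0.18289082  0.19851402] [ 7.55081092e-01  6.55630761e-01 -4.65186078e-04 -7.95830212e-04] [-0.50297846  0.07674122 -0.45182398] 0.015570433190623048
scene elbow [294.10680129 206.84815758] tip [294.95134839 222.4612535 ] bar ends [273.39847034 213.42580847] [216.81251658 231.39937913]
scene px [344. 317.] ctr mm 811.6 -97.8 size 52 27 ang 51.6
scene px [346. 288.] ctr mm 752.1 -52.7 size 59 73 ang 53.6
scene px [296. 240.] ctr mm 571.6 -69.0 size 52 60 ang 81.7
scene px [377.  34.] ctr mm -237.4 805.8 size 29 329 ang 50.1
scene px [422. 177.] ctr mm 615.6 276.6 size 121 135 ang 81.6
top elbow [353.91091628 192.86582181] tip [352.70139437 195.2906584 ] bar ends [378.3629222  196.01902131] [442.11456632 204.24009132]
top px [352. 198.] ctr mm 567.1 -69.6 size 50 53 ang 79.9
top px [344. 119.] ctr mm 748.8 -52.5 size 64 58 ang 85.5
top px [189. 174.] ctr mm 616.4 277.7 size 120 142 ang 81.9
```

View pics/m8.png

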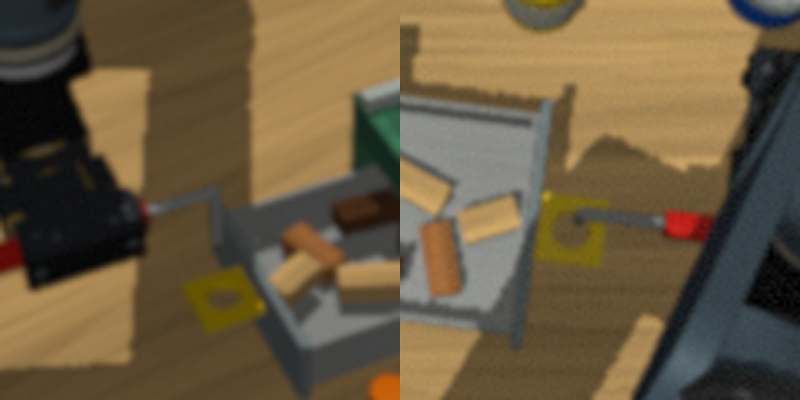

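The hook is clear of the hole and did not slip: elbow at scene (294.5,207), predicted (294.1,206.8). The tab is at y = −69 mm, 109 mm from where it started, and the hatch is unchanged. Now I'll return the hook to its rest.

```bash
python3 -m jog '[{"grip":255,"travel":[-3.15,-2.2,0],"twist":2.4},{"grip":255,"travel":[-3.15,-2.2,0],"twist":2.4},{"grip":255,"travel":[-3.15,-2.2,0],"twist":2.4},{"grip":255,"travel":[-3.15,-2.2,0],"twist":2.4},{"grip":255,"travel":[-3.15,-2.2,0],"twist":2.4},{"grip":255,"travel":[0,0,0],"twist":0},{"grip":255,"travel":[0,0,0],"twist":0}]'
```

```text
time: 17.05
position: [0.3956, -0.293, 0.1987]
tool_rot: [0.683, 0.73, 0.0, -0.001]
ft_force: [-0.0, -0.3, -1.8]
grip_width: 0.0156
```

```bash
python3 -m jog '[{"grip":255,"travel":[0,0,-4],"twist":0},{"grip":255,"travel":[0,0,-4],"twist":0},{"grip":255,"travel":[0,0,-2.5],"twist":0},{"grip":255,"travel":[0,0,0],"twist":0},{"grip":255,"travel":[0,0,-1],"twist":0},{"grip":255,"travel":[0,0,-0.6],"twist":0},{"grip":255,"travel":[0,0,-0.4],"twist":0},{"grip":255,"travel":[0,0,0],"twist":0}]'; python3 -m jog '[{"grip":255,"travel":[0,0,-0.1],"twist":0},{"grip":255,"travel":[0,0,0],"twist":0}]'
```

```text
time: 17.85
position: [0.3966, -0.2928, 0.0748]
tool_rot: [0.682, 0.731, -0.0, 0.0]
ft_force: [0.3, -0.0, -1.1]
grip_width: 0.0154
time: 18.05
position: [0.3965, -0.293, 0.074]
tool_rot: [0.682, 0.731, -0.0, 0.0]
ft_force: [0.3, -0.6, -1.2]
grip_width: 0.0157
```

```bash
python3 -m jog '[{"grip":255,"travel":[0,0,-0.05],"twist":0},{"grip":150,"travel":[0,0,0],"twist":0},{"grip":0,"travel":[0,0,0],"twist":0},{"grip":0,"travel":[0,0,0],"twist":0},{"grip":0,"travel":[0,0,0],"twist":0},{"grip":0,"travel":[0,0,0],"twist":0},{"grip":0,"travel":[0,0,0],"twist":0},{"grip":0,"travel":[0,0,0],"twist":0}]'; python3 -m jog '[{"grip":0,"travel":[0,0,0],"twist":0},{"grip":0,"travel":[0,0,0],"twist":0},{"grip":0,"travel":[0,0,0],"twist":0},{"grip":0,"travel":[0,0,0],"twist":0}]'
```

```text
time: 18.85
position: [0.3963, -0.2927, 0.073]
tool_rot: [0.682, 0.731, 0.0, -0.0]
ft_force: [-0.3, 0.5, 0.1]
grip_width: 0.0635
time: 19.25
position: [0.3963, -0.2927, 0.073]
tool_rot: [0.682, 0.731, 0.0, -0.0]
ft_force: [-0.4, -1.5, -0.9]
grip_width: 0.0857
```

```bash
python3 -m jog '[{"grip":0,"travel":[0,0,2],"twist":0},{"grip":0,"travel":[0,0,4.5],"twist":0},{"grip":0,"travel":[0,0,4.5],"twist":0},{"grip":0,"travel":[0,0,4.5],"twist":0},{"grip":0,"travel":[-2,-4,1],"twist":0},{"grip":0,"travel":[-2,-4,1],"twist":0},{"grip":0,"travel":[-2,-4,0],"twist":0},{"grip":0,"travel":[-2,-4,0],"twist":0}]'; python3 -m jog '[{"grip":0,"travel":[-2,-4,0],"twist":0},{"grip":0,"travel":[-2,-4,0],"twist":0},{"grip":0,"travel":[0,0,0],"twist":0},{"grip":0,"travel":[0,0,0],"twist":0}]'; python3 - <<'E'
from h import *
for n in("scene","top"):
    i=camera(n);print(n);cv2.imwrite(f"pics/{n}9.png",i[:,:,::-1])
    blobs(n,i,(20,120,40),(34,255,255),.09,60)
    blobs(n,i,(5,200,100),(15,255,255),.159,300,15)
    blobs(n,i,(0,170,50),(4,255,255),.078,25)
    for t in("glue","filler","sander"): print(t,[np.round(x["at"],3) for x in search_frame(t,n)][:1])
a=cv2.imread("pics/scene9.png");b=cv2.imread("pics/top9.png")
cv2.imwrite("pics/m9.png",np.hstack([cv2.resize(a[130:350,130:480],(400,251)),cv2.resize(b[100:320,140:490],(400,251))]))
E
```

```text
time: 20.05
position: [0.3156, -0.4541, 0.2488]
tool_rot: [0.682, 0.731, -0.0, 0.001]
ft_force: [0.5, 0.6, 0.0]
grip_width: 0.087
time: 20.45
position: [0.2756, -0.5329, 0.2474]
tool_rot: [0.683, 0.73, 0.001, -0.001]
ft_force: [-0.9, 0.7, -0.5]
grip_width: 0.0865
scene
scene px [344. 317.] ctr mm 811.7 -97.8 size 52 27 ang 51.6
scene px [346. 287.] ctr mm 752.6 -51.3 size 61 73 ang 56.0
scene px [296. 239.] ctr mm 571.2 -68.2 size 51 59 ang 81.2
scene px [377.  34.] ctr mm -237.3 805.9 size 29 329 ang 50.2
scene px [423. 177.] ctr mm 615.6 276.8 size 121 135 ang 81.6
scene px [ 17. 356.] ctr mm 518.9 -694.1 size 200 37 ang 14.6
scene px [214. 294.] ctr mm 602.0 -300.0 size 78 11 ang 57.0
scene px [ 93. 304.] ctr mm 476.7 -530.0 size 201 45 ang 13.9
scene px [183. 237.] ctr mm 403.9 -292.0 size 25 124 ang 4.5
scene px [367.  29.] ctr mm -315.4 815.9 size 19 313 ang 51.9
glue [array([ 0.768, -0.065,  0.097])]
filler [array([0.626, 0.272, 0.158])]
sander [array([0.36 , 0.302, 0.038])]
top
top px [352. 198.] ctr mm 568.2 -69.9 size 49 53 ang 84.2
top px [344. 119.] ctr mm 748.7 -53.3 size 63 58 ang 85.5
top px [189. 174.] ctr mm 616.4 277.9 size 120 142 ang 81.9
top px [451. 274.] ctr mm 395.5 -292.3 size 18 127 ang 3.1
top px [560. 262.] ctr mm 418.0 -538.3 size 76 31 ang 89.4
top px [626. 242.] ctr mm 461.2 -683.2 size 68 27 ang 89.4
top px [548. 224.] ctr mm 505.0 -515.1 size 29 78 ang 5.7
top px [440. 209.] ctr mm 542.1 -270.9 size 78 8 ang 56.5
top px [619. 205.] ctr mm 546.3 -677.7 size 27 94 ang 9.4
glue [array([ 0.394, -0.278,  0.081])]
filler [array([ 0.753, -0.211,  0.088])]
sander [array([0.367, 0.315, 0.034])]
```

View pics/m9.png

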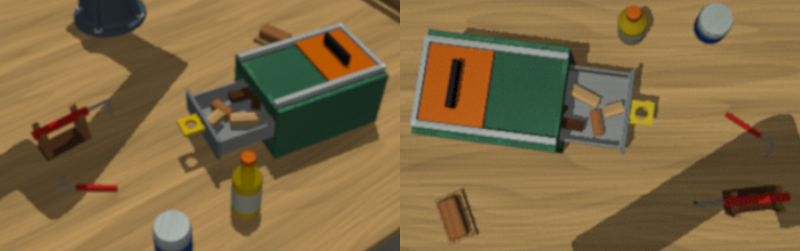

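Hatch shut against the bar (top crop (455,83)), tray out (tab at (642,112)), hook level on its rest (755,200), bystanders unmoved and the robot clear of everything. Handing in.

```bash
python3 -c "
from rig import *
print(hand_in())"
```

```text
the job is handed in; nothing more can be done
None
```

The job is done and handed in at about 21 s on the robot's clock, against the 61 s limit. The hatch is shut, the tray is out, and the hook is back on its rest.

- **Hatch:** I pushed it by its rib with closed fingers until it stopped moving and the force reached 21 N. The plate moved about 60 mm, and its position was unchanged in the last pictures.
- **Tray:** I drew it out with the larger hook, tip in the hole, until it met a hard stop at 17.6 N. The robot itself stayed about 0.1 m from the tray throughout.
- **Tray travel:** The tab moved only about 109 mm, not 120. The tray seems to have started about 11 mm out, since the shut hatch put the hole that far beyond its home position. The hard stop supports this, but I could not read the tray's position directly.
- **Hook:** It lies level in the rest's notches, within about 2 mm and 1° of where it started. It did not slip in the grip when I checked it after the pull.
- **Other things:** The glue, filler, sanding block and small hook are where they began. The detector gave two false positions in the last check (filler in the scene view, glue in the top view), but the other camera and the picture both showed them unmoved.

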